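# Unpin the hold-down bar and take out the tool blank

## Robot

A 6-joint arm with a two-finger parallel gripper is mounted at the origin on the work surface. World frame = base frame: x ahead of the robot, y to its left, z up, the work surface at z = 0. Lengths are in mm, angles in rad, forces in N, time in s.
With the tool pointing down it reaches from about 350 to 875 mm from the base axis. Payload 4.2 kg.
Tool frame: the origin (TCP) lies at the very end of the fingers, on their centre line; the grasp point (between the pads) lies 19 mm behind it (arm.tcp_to_grasp is the x of the grasp point in the tool frame, in mm); x points along the fingers, z is the direction in which the jaws open and shut, and the axes are right-handed (so a half turn about x gives the same grasp; the last joint's range is limited). The gripper opens to 85 mm and grips with 20 to 120 N. Pads are 22 mm wide; open, the fingers measure 114 mm over their backs; the gripper's body (76 mm by 85 mm) begins 54 mm behind the grasp point. The pads swing forward as they close: fully open they stand 13 mm farther back than shut.
Start: joints at [-0.9, 0.385, 0.008, 0, -1.194, -0.259], TCP at [250.175, -572.723, 231.312] pointing down, gripper open.
Joint ranges: [-3.14, 3.14], [-1.21, 2.06], [-1.07, 1.41], [-3.16, 2.05], [-2.99, -0.16], [-3.1, 3.1]. Speed limits (rad/s): [2.79, 2.79, 3.14, 3.14, 3.14, 3.14].

## Interface

Orientations are given as a unit quaternion [x, y, z, w].
In Python, from bench import status, get_image, job, arm gives the robot as it stands.
- The arm moves only by the tool apply_moves, never from a script. Its argument "targets" is text: rows parted by semicolons, each of 5 numbers parted by spaces: the shift along the tool's x, y, z in mm, then the turn about the tool's x in degrees, then the gripper's target within -1 to 1 (shut at 1, half-way at 0, fully open at -1). In form: dx dy dz spin hand; .... A call has 1 to 10 rows; each row is the pose to reach, as a shift and turn from the pose commanded when the call began, along the tool's axes at that moment; what a row does not reach only later rows make up. A row lasts 1/12 s, in which the tool goes at most 41.7 mm and 7.16 degrees, less where a joint would pass 70% of its speed; a pose out of reach is approached as far as the arm can. A call with a gripper value outside its range is refused whole. The fingers move at their own pace and stop on an object; the grip force is fixed at half the most. Time passes only in rows, so rows that repeat a pose let the fingers close. It gives the time, the measured TCP pose, the force and the opening at its end, in the units of the state.
- status.read_state(): the state, without advancing time (a new reading comes with each control period).
- get_image(name): name is "scene" or "top"; returns a dict with "img" (480x640x3 uint8, red, green, blue), "mtx" (3x3 intrinsics, pixels), "world_from_camera" (4x4, takes a point from camera to world coordinates). Camera axes: x right, y down, z forward; pixel columns grow to the right and rows downward; lengths in mm; the calibration is good to about 2 mm. A picture is of the moment at which its call begins. There is no depth.
- job.job_done(): hands the job in, once; it reports no verdict.
The state is a dict: "clock": time; "joints": joint angles; "joint_vel": joint speeds; "joint_efforts": joint torques, N m; "position": TCP position; "ee_rot": TCP orientation; "contact_force": force on the tool from outside, world axes, zero at the start; "wrist_torque": the same for the moment, N m; "gripper_width": finger opening in mm.
Only numpy, scipy, OpenCV 4.12 (cv2) and the standard library are available. Lean on these libraries where they do the work, as an engineer would, in place of code of your own. Each camera call takes 0.05 s, during which the arm holds its last target.

## Task

Free the steel tool blank from the grinding jig: pull the spring clip sideways out of the cross-drilled pin and lay it on the bench, then lift the hinged hold-down bar by its knob well past half-way to upright and leave it up. Slide the blank out along the board by its tang until all of it is clear of the bar's place, let go of it there, then take it again by the middle and lay it flat across both rails of the wooden rest, centred and along the rest. Leave everything else where it is.

Things in the scene. Friction and masses are not known exactly. Their poses are not given: they have to be found in the camera images.
- jig: Fixed plywood jig board, 20 mm thick. Origin on its underside where the bar's centre line (along jig x, y = 0) crosses the blank's line (along jig y, x = 0). Board: x -100..+100, y -80..+250 mm. Hinge at x = +75, pin at x = -85 mm. Off the board's -y edge the bench is bare for 150 mm (x -100..+40 mm).
- pin_hole (a point): Centre of the cross hole in the upright steel pin (16 mm diameter, fixed to the board, top 61 mm above the bench). The hole is 8 mm square, runs along the jig's y, 43 mm above the bench. The clip's straight leg passes through it; to draw it out the clip must go about 90 mm, level, towards the jig's -y.
- clip_loop (a point): Centre, half-way up, of the R-clip's 30 mm round loop (5 mm steel wire, 40 g). z up; both legs run to its own +y, straight one 77 mm long, wavy one on its -x side. It lies flat on the bar's end plate, 42 mm above the bench; the loop hangs free off that plate's jig -y side, 20 mm of air down to the board. Rigid here, held by light friction only.
- bar (a joint): Angle of the steel hold-down bar: 0 level over the blank, 1.57 upright. Turns about the jig's y; the stiff hinge (0.35 N m) stays where left; the clip blocks it. Bar 30 mm wide, 10 thick, underside 29.5 mm above the bench when down; it ends in a slotted plate 60 mm wide (jig x -64 to -110 mm) around the pin.
- bar_hinge (a point): Hinge axis of the bar (the axis runs along the jig's y), at the bar's half thickness, 34.5 mm above the bench.
- knob (a point): Centre of the black barrel knob: a lying cylinder 26 mm in diameter, 30 mm long with flat ends, its axis along the jig's y, on a 10 mm stem on the bar; 74.5 mm above the bench when the bar is down. In the bar it lies 130 mm from the hinge along the bar and 40 mm above its mid plane. It can turn between two fingers closed on its flat ends.
- blank_mid (a point): Centre, half-way up, of the flat steel tool blank: 8 mm thick, about 0.3 kg, underside 20 mm above the bench. Own y runs to the tang end: blade 32 mm wide from y -70 to +25, blunt tip to -86; tang 22 mm wide, +25 to +90, sticking out to the jig's +y. Starts about 20 mm from the bar's centre line; clear of the bar at 105 mm (jig y).
- rest_top (a point): Fixed wooden rest: centre of its two rails at their top faces, 32 mm above the bench. Rails 18 mm wide, 110 mm long along the rest's x, at y = -55 and +55 mm; between them the base is 8 mm high. The blank is to lie across both, along the rest's own y, either end first.
- bottle: Bystander: small closed white jar, 44 mm across, 85 mm tall, behind the jig board. Leave it alone.
- sandblock: Bystander: wooden sanding block 50 x 120 x 40 mm, behind the rest. Leave it alone.
- tin: Bystander: small bare metal tin, 32 mm across, 35 mm tall, standing on the far tang-side corner of the jig board. Leave it alone.
- spareclip: Bystander: a smaller spare clip (66 mm long) lying on the bench off the jig board's -y edge, beyond the hinge side. Leave it alone.
- offcut: Bystander: flat steel offcut 30 mm wide, 170 mm long, lying on the bench beside the rest. Leave it alone.
Mind the look-alikes: they are no part of the job. What is shaped like the part that bears blank_mid but black is not meant. What is shaped like the part that bears clip_loop but yellow is not meant.

How it is judged (in metres and radians):
On the way, in this order (a step that is already met when the one before it is completed fails the run):
1. the clip is out of the pin and lies flat on the bench, let go (height (world z) of clip_loop below 0.014 m and angle between clip_loop's own z axis and vertical below 0.3 rad and contact force between the fingers and clip below 0.1 N), for 0.2 s.
2. the bar is lifted past half-way to upright (more than 0.8 rad) (value of joint bar above 0.8 rad), for 0.2 s.
3. the blank lies on the board clear of the bar's place, let go (y of blank_mid in the frame of jig above 0.1 m and height (world z) of blank_mid between 0.018 and 0.032 m and angle between blank_mid's own z axis and vertical below 0.1 rad and contact force between the fingers and blank below 0.1 N), for 0.2 s.
4. the blank is lifted by its middle (gripped within 45 mm of its centre) (height (world z) of blank_mid above 0.038 m and distance between the grasp point and blank_mid below 0.045 m and contact force between the fingers and blank above 1 N), for 0.1 s.
At the end, for the whole second after the job is handed in: The blank lies flat and at rest on both rails of the rest, its centre within 35 mm across and 30 mm along of the rest's centre and along it within 0.3 rad; the bar still stands more than 0.8 rad open; the clip lies flat on the bench top (its loop lower than 14 mm, tilted less than 0.3 rad) (x of blank_mid in the frame of rest_top between -0.035 and 0.035 m and y of blank_mid in the frame of rest_top between -0.03 and 0.03 m and height (world z) of blank_mid between 0.033 and 0.04 m and angle between blank_mid's own z axis and vertical below 0.1 rad and angle between the y axis of blank_mid and the y axis of rest_top, either way round below 0.3 rad and linear speed of blank below 0.02 m/s and value of joint bar above 0.8 rad and height (world z) of clip_loop below 0.014 m and angle between clip_loop's own z axis and vertical below 0.3 rad); the robot touches nothing.
It fails at once if another thing on the bench is shoved away (more than 30 mm) (distance of any of bottle, sandblock, tin, spareclip, offcut from where it was at the start of the episode above 0.03 m).
It also fails if it takes over 59 s, if anything falls off the work surface, if the arm or the gripper's body presses on something with over 40 N, if the wrist force passes 120 N, or if a joint passes its speed limit or range.

## Working session

There is one attempt and no reset: what is moved stays moved. The work goes in short steps, Python scripts to look and compute and a tool call to move; the robot and the scene stay as the last step left them, time stands still between calls to the robot, and variables do not carry over. Pictures are saved under pics/ and viewed, and the job is handed in when it is done.

Besides the shell and the picture viewer there is one more tool, called after "Emit:" by a JSON object that holds its "fn" and its "kwargs", one argument or row to a line. apply_moves: Moves the arm, as the interface text tells. Its arguments: {"type":"object","properties":{"targets":{"type":"string"}},"required":["targets"]}

```bash
ls; mkdir -p pics; python3 - <<'E'
from bench import status,get_image,job,arm
import cv2
print(status.read_state())
for n in("scene","top"):
    d=get_image(n); cv2.imwrite(f"pics/{n}0.png",d["img"][:,:,::-1]); print(d["mtx"],d["world_from_camera"])
print(arm.tcp_to_grasp,[a for a in dir(arm) if a[0]!='_'])
E
```

```text
pics
{'clock': 0.0, 'joints': array([-9.00410931e-01,  3.85523866e-01,  6.62408814e-03, -4.76427357e-04,
       -1.19397249e+00, -2.58596136e-01]), 'joint_vel': array([ 4.22214836e-04,  6.84921466e-04,  5.04630297e-05, -9.71848892e-04,
       -4.13954717e-04, -1.14969538e-03]), 'joint_efforts': array([-4.16671719e-04, -3.92289126e+01,  1.88400364e+01,  4.18623850e+00,
       -4.66349928e-03,  5.30431166e-08]), 'position': array([ 249.9361673 , -572.22035543,  230.24396973]), 'ee_rot': array([-0.59097925,  0.38688945,  0.59227346,  0.38764961]), 'contact_force': array([ 0.04504057, -0.45065825,  0.42723762]), 'wrist_torque': array([-0.01713199,  0.01773544, -0.02950177]), 'gripper_width': 85.53574768666849}
[[542.33458798   0.         321.95332199]
 [  0.         542.33458798 236.4007176 ]
 [  0.           0.           1.        ]] [[ 8.32102878e-01  4.33281144e-01 -3.46225722e-01  8.99273359e+02]
 [ 5.54512574e-01 -6.62288671e-01  5.03874509e-01 -5.45000524e+02]
 [-1.09820497e-02 -6.11261946e-01 -7.91352152e-01  1.00327503e+03]
 [ 0.00000000e+00  0.00000000e+00  0.00000000e+00  1.00000000e+00]]
[[575.98425277   0.         319.93146042]
 [  0.         575.98425277 242.74969822]
 [  0.           0.           1.        ]] [[ 2.77400241e-03 -9.85200988e-01  1.71380621e-01  2.37342680e+02]
 [-9.99959239e-01 -1.26030907e-03  8.94051843e-03  1.47925392e+01]
 [-8.59221504e-03 -1.71398436e-01 -9.85164326e-01  1.53630770e+03]
 [ 0.00000000e+00  0.00000000e+00  0.00000000e+00  1.00000000e+00]]
-18.700000000000003 ['IKError', 'tcp_to_grasp']
```

View pics/scene0.png

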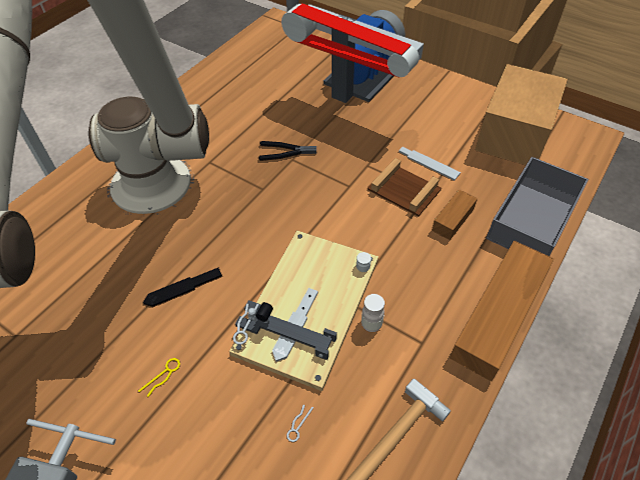

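View pics/top0.png

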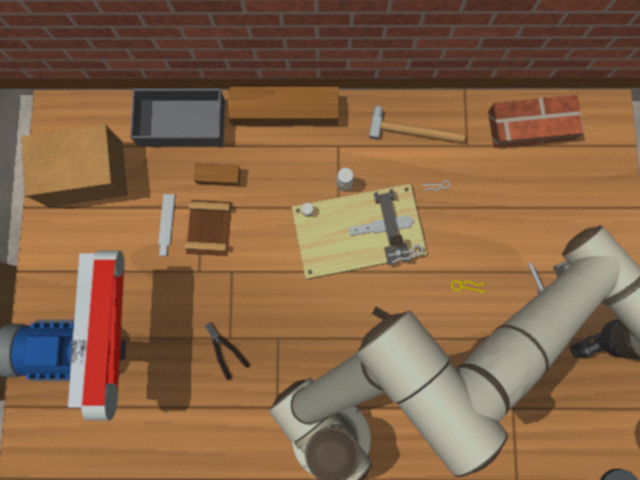

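```bash
cat > h.py <<'E'
import numpy as np,cv2
from bench import status,get_image,job,arm
def px2w(d,uv,z):
    K=d["mtx"];T=d["world_from_camera"]
    r=T[:3,:3]@np.linalg.inv(K)@np.array([uv[0],uv[1],1.]);o=T[:3,3]
    return o+r*(z-o[2])/r[2]
def w2px(d,p):
    T=np.linalg.inv(d["world_from_camera"]);c=T[:3,:3]@np.asarray(p,float)+T[:3,3];u=d["mtx"]@c
    return u[:2]/u[2]
def tri(d1,u1,d2,u2):
    P=[d["mtx"]@np.linalg.inv(d["world_from_camera"])[:3] for d in(d1,d2)]
    X=cv2.triangulatePoints(P[0],P[1],np.array(u1,float).reshape(2,1),np.array(u2,float).reshape(2,1));return (X[:3]/X[3]).ravel()
def crop(d,name,x,y,w,h,s):
    i=d["img"][y:y+h,x:x+w,::-1];cv2.imwrite("pics/"+name,cv2.resize(i,None,fx=s,fy=s,interpolation=cv2.INTER_CUBIC))
E
python3 - <<'E'
from h import *
s=get_image("scene");t=get_image("top")
crop(s,"s1.png",220,225,170,170,4);crop(s,"s1b.png",220,225,170,170,3);crop(t,"t1.png",285,175,150,110,5)
crop(t,"t2.png",150,150,110,110,5);crop(s,"s2.png",350,130,140,110,5)
E
python3 - <<'E'
from h import *
s=get_image("scene");t=get_image("top")
crop(s,"s1.png",220,225,170,140,4);crop(s,"s3.png",225,290,70,70,8)
E
```

```text
(no output)
```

View pics/s1b.png

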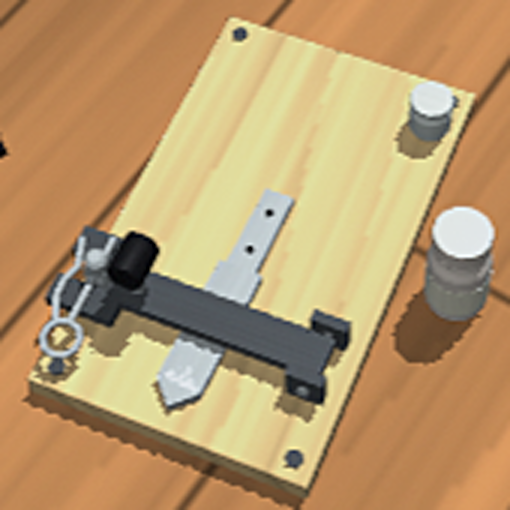

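View pics/t1.png

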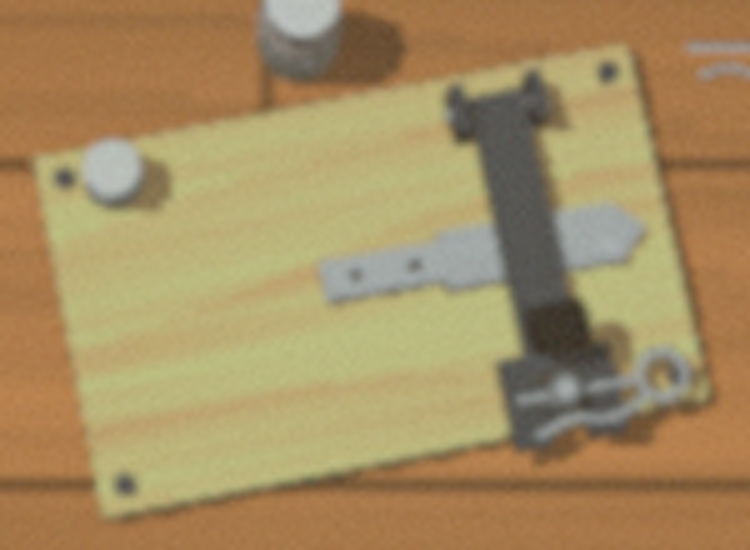

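View pics/t2.png

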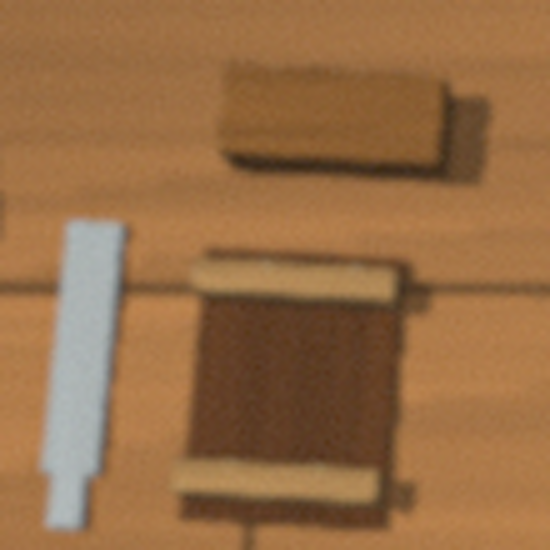

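View pics/s3.png

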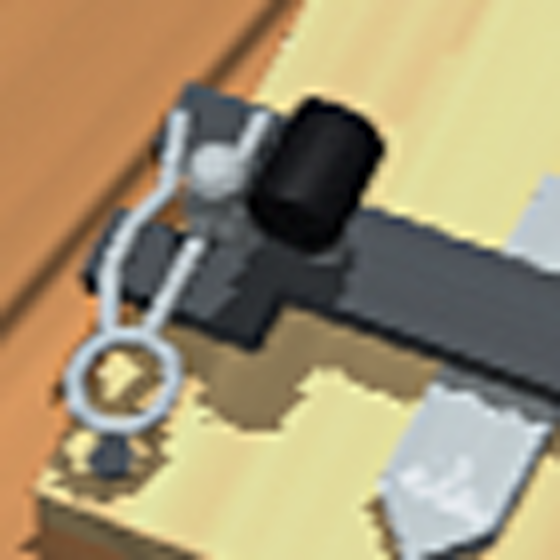

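View pics/s2.png

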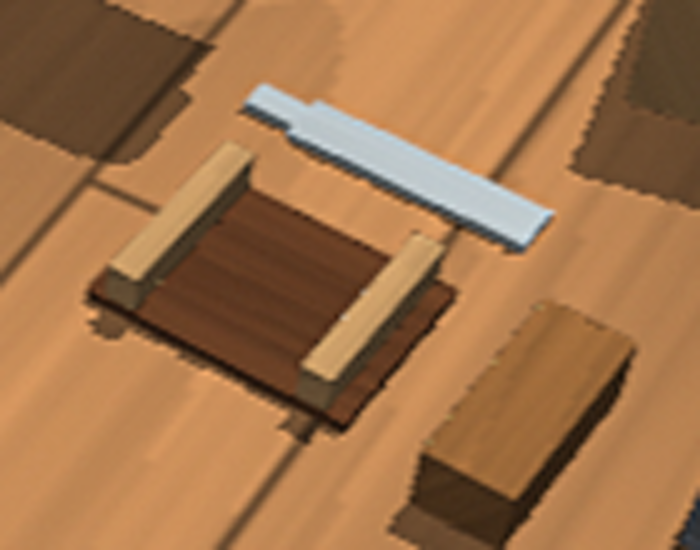

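```bash
python3 - <<'E'
from h import *
s=get_image("scene");t=get_image("top")
def sub(d,p):
    g=cv2.cvtColor(d["img"],cv2.COLOR_RGB2GRAY)
    return p
J=np.array([[-100,250],[100,250],[100,-80],[-100,-80]],float)
tp=np.array([[103,518],[35,155],[632,47],[712,400]])/5+[285,175]-[0.4,0.4]
sp=np.array([[230,17],[475,95],[308,490],[33,385]])/3+[220,225]-.33
for n,d,p in(("t",t,tp),("s",s,sp)):
    W=np.array([px2w(d,u,20)[:2] for u in p])
    a=J-J.mean(0);b=W-W.mean(0)
    H=a.T@b;U,S,V=np.linalg.svd(H);R=V.T@U.T
    o=W.mean(0)-R@J.mean(0)
    print(n,o,np.arctan2(R[1,0],R[0,0]),(W-(J@R.T+o)).round(1).tolist())
# clip loop: top crop, scene crop
print("loop",tri(s,np.array([122,380])/8+[225,290]-.44,t,np.array([663,375])/5+[285,175]-.4))
print("loop@42",px2w(s,np.array([122,380])/8+[225,290]-.44,42),px2w(t,np.array([663,375])/5+[285,175]-.4,42))
print("knob",tri(s,np.array([318,172])/8+[225,290]-.44,t,np.array([556,328])/5+[285,175]-.4))
print("pintop",tri(s,np.array([216,168])/8+[225,290]-.44,t,np.array([567,386])/5+[285,175]-.4))
# rest
rr=np.array([[235,143],[110,275],[440,237],[300,377]])/5+[350,130]-.4
# rail top corners in t2: rail A (upper) , rail B
A=np.array([[193,260],[397,268],[394,302],[191,293]])/5+[150,150]-.4
B=np.array([[176,460],[380,468],[378,503],[174,493]])/5+[150,150]-.4
for P in(A,B):
    W=np.array([px2w(t,u,32) for u in P]);print(W.round(1).tolist(),W.mean(0))
SA=np.array([[235,143],[108,267],[130,280],[255,155]])/5+[350,130]-.4
SB=np.array([[420,235],[303,362],[325,380],[443,246]])/5+[350,130]-.4
for P in(SA,SB):
    W=np.array([px2w(s,u,32) for u in P]);print(W.round(1).tolist(),W.mean(0))
E
```

```text
t [ 551.51606533 -158.94374503] 0.19004044474918502 [[-0.2, -0.4], [0.5, -0.0], [-1.4, 0.2], [1.1, 0.2]]
s [ 558.26517163 -161.07687846] 0.20584934199670515 [[0.4, 0.2], [-0.5, -1.4], [-2.7, 0.1], [2.8, 1.1]]
loop [ 480.18182857 -227.5691998    37.54980322]
loop@42 [ 482.21176751 -228.92196549   42.        ] [ 479.37512052 -226.95169963   42.        ]
knob [ 499.25772432 -167.73447011   70.75434008]
pintop [ 471.12575607 -174.79534106   56.19195061]
[[610.9, 383.1, 32.0], [606.6, 273.1, 32.0], [587.9, 274.1, 32.0], [592.7, 383.4, 32.0]] [599.52022368 328.4293397   32.        ]
[[501.7, 387.6, 32.0], [497.5, 278.9, 32.0], [478.7, 279.3, 32.0], [483.9, 387.9, 32.0]] [490.44022148 333.40269424  32.        ]
[[493.8, 386.3, 32.0], [483.6, 276.7, 32.0], [497.0, 275.1, 32.0], [506.5, 384.2, 32.0]] [495.23168214 330.5759396   32.        ]
[[601.4, 379.3, 32.0], [592.4, 274.0, 32.0], [606.4, 269.7, 32.0], [614.2, 378.7, 32.0]] [603.62940522 325.40601744  32.        ]
```

```bash
cat >> h.py <<'E'
from scipy.spatial.transform import Rotation as Ro
O=np.array([553.5,-160.]);YAW=0.193
def jig(x,y): c,s=np.cos(YAW),np.sin(YAW); return O+np.array([c*x-s*y,s*x+c*y])
def plan(pts,yaw=None,prefer=None):
    st=status.read_state();R=Ro.from_quat(st["ee_rot"]).as_matrix();p=st["position"]
    jy=np.arctan2(R[1,2],R[0,2])
    print("clk %.2f"%st["clock"],"pos",p.round(1),"w %.1f"%st["gripper_width"],"F",st["contact_force"].round(1),"xaxis",R[:,0].round(3),"jawyaw %.3f"%jy,"j6 %.2f"%st["joints"][5])
    if yaw is not None:
        d=(yaw-jy+np.pi/2)%np.pi-np.pi/2
        print("spin deg",(-np.degrees(d)).round(1),"other",(-np.degrees(d-np.sign(d)*np.pi)).round(1))
    for q in pts: print(np.asarray(q,float).round(1),"->",(R.T@(np.asarray(q,float)-p)).round(1))
E
python3 - <<'E'
from h import *
l=jig(-85,-52);print(l)
plan([[*l,120],[*l,32]],YAW)
E
```

```text
[ 480.05198535 -227.33787303]
clk 0.40 pos [ 250.1 -572.6  231.1] w 85.2 F [ 0.   0.4 -0.2] xaxis [-0.  0. -1.] jawyaw 1.983 j6 -0.26
spin deg -77.5 other 102.5
[ 480.1 -227.3  120. ] -> [ 111.2 -348.9  224.4]
[ 480.1 -227.3   32. ] -> [ 199.2 -348.9  224.3]
```

Three clips are visible. The silver one in the pin at scene (240,338) is the one meant (crop s3). The yellow one (168,372) and the small spare on the bench (297,428) are not. For the blanks, the steel one under the bar (300,325) fits. The black one (185,288) and the offcut (430,163) are out. I'm now moving above the clip loop.

Emit:
{"fn": "apply_moves", "kwargs": {
  "targets": "50 -349 224 -77.5 -0.2;50 -349 224 -77.5 -0.2;50 -349 224 -77.5 -0.2;50 -349 224 -77.5 -0.2;50 -349 224 -77.5 -0.2;50 -349 224 -77.5 -0.2;50 -349 224 -77.5 -0.2;50 -349 224 -77.5 -0.2;50 -349 224 -77.5 -0.2;50 -349 224 -77.5 -0.2"
}}

```text
clock: 1.23
position: [480.6, -226.7, 181.6]
ee_rot: [0.707, 0.034, -0.706, 0.034]
contact_force: [0.8, -0.6, 0.5]
gripper_width: 51.1
```

```bash
python3 - <<'E'
from h import *
l=jig(-85,-52)
plan([[*l,110],[*l,32]],YAW)
E
```

```text
clk 1.23 pos [ 480.6 -226.7  181.6] w 51.1 F [ 0.8 -0.6  0.5] xaxis [ 0.001 -0.    -1.   ] jawyaw -3.044 j6 0.23
spin deg -5.5 other 174.5
[ 480.1 -227.3  110. ] -> [71.6  0.5  0.7]
[ 480.1 -227.3   32. ] -> [149.6   0.5   0.7]
```

Emit:
{"fn": "apply_moves", "kwargs": {
  "targets": "40 0 0 -5.5 -0.2;70 0 0 -5.5 -0.2;70 0 0 -5.5 -0.2"
}}

```text
clock: 1.48
position: [475.9, -226.5, 105.9]
ee_rot: [-0.7, -0.068, 0.708, -0.064]
contact_force: [-0.9, -0.1, -0.9]
gripper_width: 51.2
```

```bash
python3 - <<'E'
from h import *
s=get_image("scene");t=get_image("top")
l=jig(-85,-52)
plan([[*l,32]],YAW)
crop(s,"s4.png",215,270,100,100,6);crop(t,"t4.png",360,200,100,90,6)
E
```

```text
clk 1.58 pos [ 479.6 -228.8  111.4] w 51.5 F [0.6 0.1 0.6] xaxis [-0.002 -0.    -1.   ] jawyaw -2.954 j6 0.33
spin deg -0.3 other 179.7
[ 480.1 -227.3   32. ] -> [79.4 -1.4 -0.8]
```

View pics/s4.png

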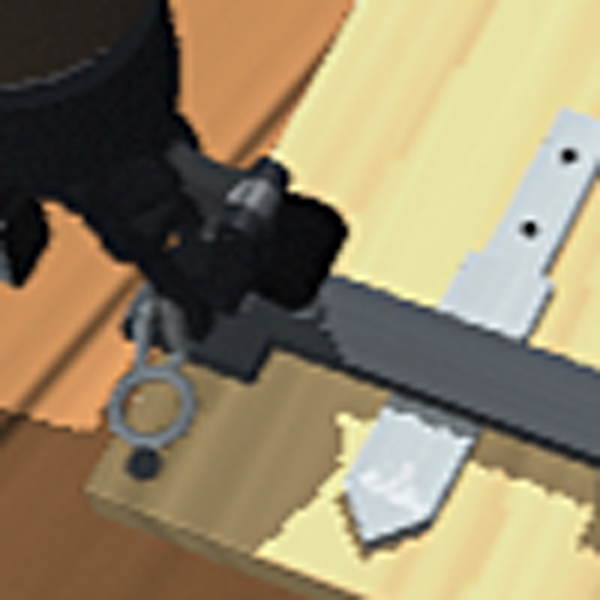

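View pics/t4.png

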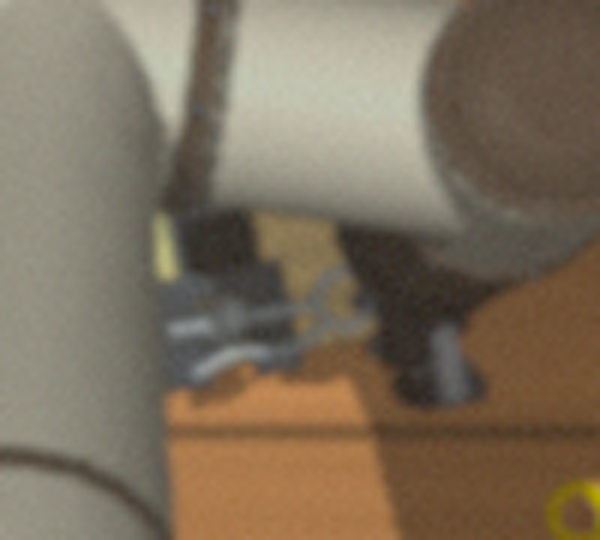

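Emit:
{"fn": "apply_moves", "kwargs": {
  "targets": "30 -1 0 0 -0.2;55 -1 0 0 -0.2;70 -1 0 0 -0.2;79 -1 0 0 -0.2;79 -1 0 0 -0.2;79 -1 0 0 -0.2"
}}

```text
clock: 2.08
position: [480.8, -228.4, 34.0]
ee_rot: [0.705, 0.066, -0.703, 0.066]
contact_force: [0.8, -0.4, -0.2]
gripper_width: 51.0
```

```bash
python3 - <<'E'
from h import *
s=get_image("scene");t=get_image("top")
l=jig(-85,-52)
plan([[*l,32]],YAW)
crop(s,"s5.png",215,290,80,80,7);crop(t,"t5.png",360,200,100,90,6)
E
```

```text
clk 2.18 pos [ 481.1 -228.2   34.3] w 51.4 F [ 0.6 -0.1  0.5] xaxis [ 0.004 -0.001 -1.   ] jawyaw -2.955 j6 0.32
spin deg -0.3 other 179.7
[ 480.1 -227.3   32. ] -> [ 2.3 -1.   0.8]
```

View pics/s5.png

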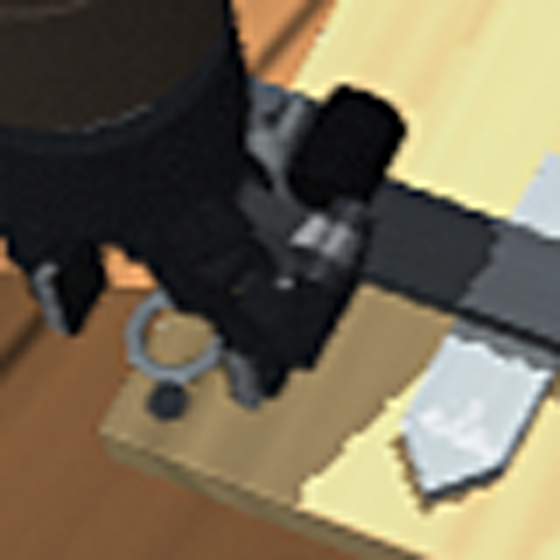

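View pics/t5.png

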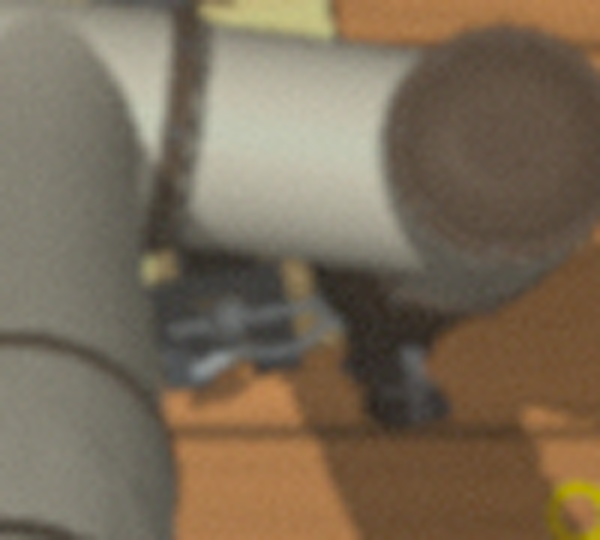

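Emit:
{"fn": "apply_moves", "kwargs": {
  "targets": "2.5 -3 0 0 -0.2;2.5 -3 0 0 1;2.5 -3 0 0 1;2.5 -3 0 0 1;2.5 -3 0 0 1;2.5 -3 0 0 1;2.5 -3 0 0 1"
}}

```text
clock: 2.77
position: [479.3, -224.6, 30.2]
ee_rot: [0.704, 0.066, -0.704, 0.066]
contact_force: [-0.6, 1.5, 1.7]
gripper_width: 25.5
```

```bash
python3 - <<'E'
from h import *
s=get_image("scene")
p=status.read_state()["position"]
j=jig(0,-1)-O
plan([[*(p[:2]+j*a),p[2]] for a in(30,95,135)])
crop(s,"s6.png",215,290,80,80,7)
E
```

```text
clk 2.82 pos [ 479.3 -224.6   30.2] w 25.5 F [-0.3  2.1  3.4] xaxis [ 0.001 -0.    -1.   ] jawyaw -2.954 j6 0.32
[ 485.1 -254.1   30.2] -> [ 0.  30.  -0.2]
[ 497.6 -317.9   30.2] -> [ 0.  95.  -0.6]
[ 505.2 -357.1   30.2] -> [  0.  135.   -0.8]
```

View pics/s6.png

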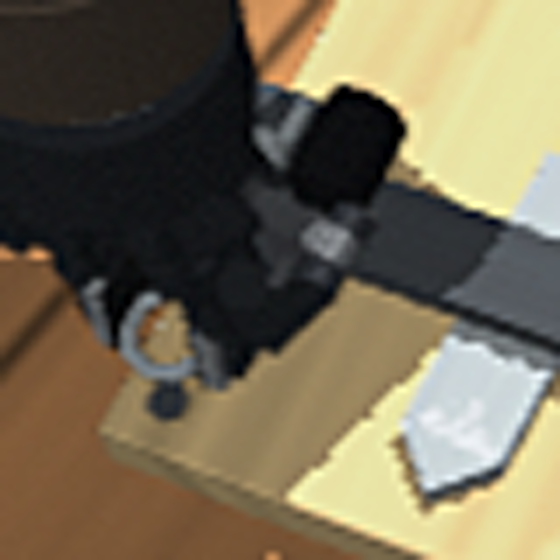

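Emit:
{"fn": "apply_moves", "kwargs": {
  "targets": "0 5 0 0 1;0 10 0 0 1;0 15 0 0 1;0 20 0 0 1;0 25 0 0 1;0 30 0 0 1;0 30 0 0 1"
}}

```text
clock: 3.4
position: [484.8, -255.2, 29.7]
ee_rot: [0.704, 0.066, -0.704, 0.066]
contact_force: [0.3, 0.2, -0.5]
gripper_width: 25.6
```

```bash
python3 - <<'E'
from h import *
s=get_image("scene")
plan([])
crop(s,"s7.png",215,290,80,80,7)
E
```

```text
clk 3.45 pos [ 484.6 -254.8   29.8] w 25.3 F [-0.2  0.3 -0.4] xaxis [-0. -0. -1.] jawyaw -2.956 j6 0.37
```

View pics/s7.png

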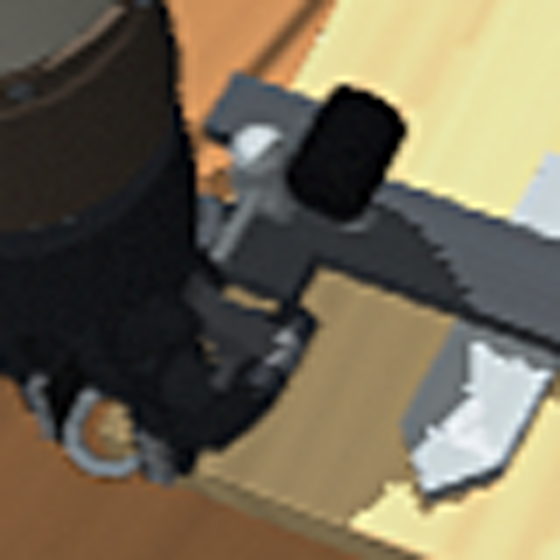

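Emit:
{"fn": "apply_moves", "kwargs": {
  "targets": "0 10 0 0 1;0 20 0 0 1;0 32 0 0 1;0 44 0 0 1;0 56 0 0 1;0 68 0 0 1;0 80 0 0 1;0 92 0 0 1;0 103 0 0 1;0 103 0 0 1"
}}

```text
clock: 4.28
position: [504.3, -357.7, 29.8]
ee_rot: [0.704, 0.065, -0.704, 0.066]
contact_force: [0.1, 0.4, 0.0]
gripper_width: 25.8
```

```bash
python3 - <<'E'
from h import *
s=get_image("scene")
plan([])
crop(s,"s8.png",190,290,120,100,6)
E
```

```text
clk 4.33 pos [ 503.8 -356.6   29.7] w 25.8 F [ 0.  -0.  -0.4] xaxis [ 0. -0. -1.] jawyaw -2.956 j6 0.54
```

View pics/s8.png

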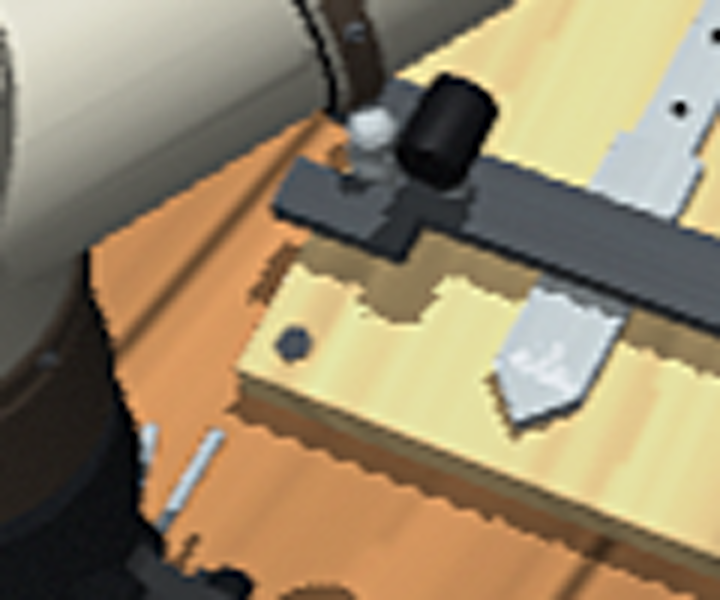

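Emit:
{"fn": "apply_moves", "kwargs": {
  "targets": "6 0 0 0 1;12 0 0 0 1;18 0 0 0 1;22 0 0 0 1;26 0 0 0 1;28 0 0 0 1;28 0 0 0 1;28 0 0 0 1"
}}

```text
clock: 5.0
position: [503.8, -355.3, 1.9]
ee_rot: [-0.704, -0.066, 0.704, -0.066]
contact_force: [-0.0, 0.3, -0.5]
gripper_width: 25.7
```

```bash
python3 - <<'E'
from h import *
s=get_image("scene")
plan([])
crop(s,"s9.png",160,290,150,120,5)
E
```

```text
clk 5.05 pos [ 504.  -355.4    2.1] w 25.6 F [-0.2 -0.3 -0.6] xaxis [ 0. -0. -1.] jawyaw -2.954 j6 0.54
```

View pics/s9.png

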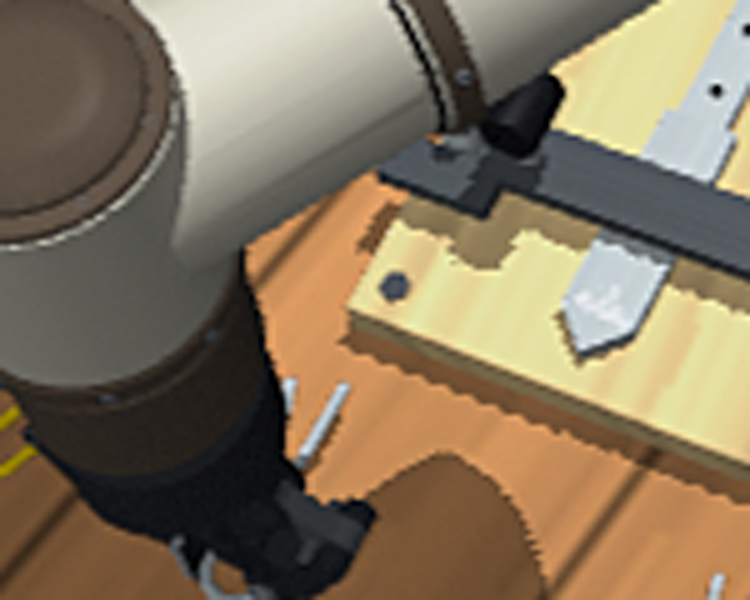

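Emit:
{"fn": "apply_moves", "kwargs": {
  "targets": "2 0 0 0 1;2 0 0 0 0.25;2 0 0 0 0.1;2 0 0 0 -0.3;2 0 0 0 -0.3;2 0 0 0 -0.3;-20 0 0 0 -0.3;-60 0 0 0 -0.3;-100 0 0 0 -0.3;-130 0 0 0 -0.3"
}}

```text
clock: 5.88
position: [504.5, -355.9, 135.3]
ee_rot: [0.705, 0.065, -0.703, 0.067]
contact_force: [1.3, 0.2, -0.2]
gripper_width: 55.4
```

```bash
python3 - <<'E'
from h import *
k=jig(-55,0);print(k)
plan([[*k,135],[*k,56]],YAW+np.pi/2)
s=get_image("scene")
crop(s,"s10.png",150,290,150,120,5)
E
```

```text
[ 499.52117179 -170.54922294]
clk 5.88 pos [ 504.5 -355.9  135.3] w 55.4 F [ 1.3  0.2 -0.2] xaxis [ 0.003 -0.002 -1.   ] jawyaw -2.954 j6 0.54
spin deg 89.7 other -90.3
[ 499.5 -170.5  135. ] -> [-1.00e-01 -1.83e+02 -2.97e+01]
[ 499.5 -170.5   56. ] -> [  78.9 -183.2  -29.5]
```

View pics/s10.png

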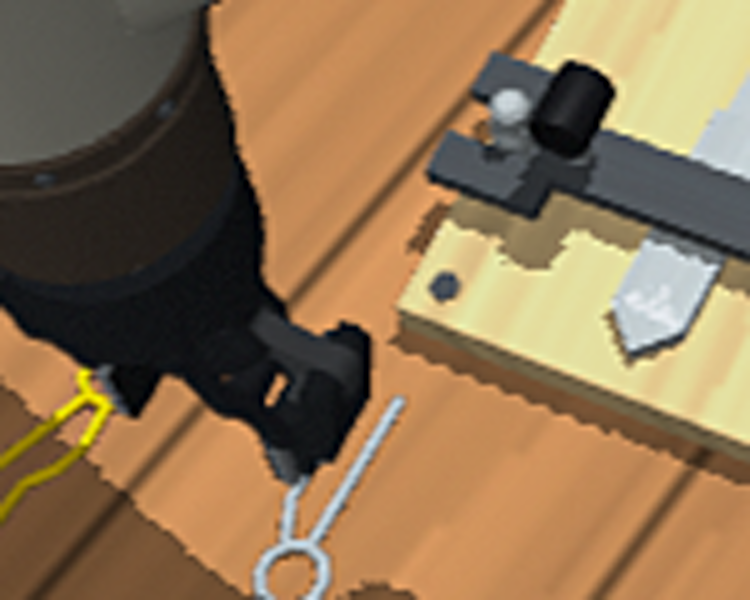

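Emit:
{"fn": "apply_moves", "kwargs": {
  "targets": "-5 -184 -30 89.7 -0.3;-5 -184 -30 89.7 -0.3;-5 -184 -30 89.7 -0.3;-5 -184 -30 89.7 -0.3;-5 -184 -30 89.7 -0.3;-5 -184 -30 89.7 -0.3;-5 -184 -30 89.7 -0.3;-5 -184 -30 89.7 -0.3;-5 -184 -30 89.7 -0.3;-5 -184 -30 89.7 -0.3"
}}

```text
clock: 6.77
position: [498.9, -168.7, 136.8]
ee_rot: [-0.616, 0.348, 0.616, 0.348]
contact_force: [-0.2, 0.5, 0.9]
gripper_width: 55.5
```

```bash
python3 - <<'E'
from h import *
k=jig(-55,1)
plan([[*k,110],[*k,56]],YAW+np.pi/2)
E
```

```text
clk 6.77 pos [ 498.9 -168.7  136.8] w 55.5 F [-0.2  0.5  0.9] xaxis [ 0.  0. -1.] jawyaw 2.114 j6 -1.01
spin deg 20.0 other -160.0
[ 499.3 -169.6  110. ] -> [26.8  0.1 -0.9]
[ 499.3 -169.6   56. ] -> [80.8  0.1 -0.9]
```

Emit:
{"fn": "apply_moves", "kwargs": {
  "targets": "0 0 -1 7 -0.3;10 0 -1 14 -0.3;25 0 -1 20 -0.3;45 0 -1 20 -0.3;62 0 -1 20 -0.3;75 0 -1 20 -0.3;80 0 -1 20 -0.3;80 0 -1 20 -0.3"
}}

```text
clock: 7.43
position: [498.6, -169.8, 55.7]
ee_rot: [-0.546, 0.448, 0.548, 0.447]
contact_force: [0.4, -0.0, 0.3]
gripper_width: 55.4
```

```bash
python3 - <<'E'
from h import *
k=jig(-55,1)
plan([[*k,56]],YAW+np.pi/2)
s=get_image("scene")
crop(s,"s11.png",220,260,100,100,6)
E
```

```text
clk 7.43 pos [ 498.6 -169.8   55.7] w 55.4 F [ 0.4 -0.   0.3] xaxis [-0.003  0.    -1.   ] jawyaw 1.770 j6 -1.35
spin deg 0.4 other -179.6
[ 499.3 -169.6   56. ] -> [-0.3 -0.8  0.1]
```

View pics/s11.png

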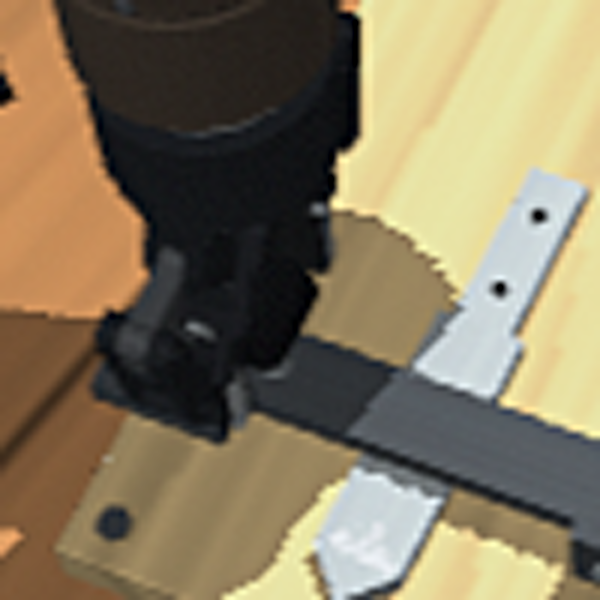

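Straddling the knob, with the finger at crop (235,400) beside it. Closing now.

Emit:
{"fn": "apply_moves", "kwargs": {
  "targets": "0 0 0 0 1;0 0 0 0 1;0 0 0 0 1;0 0 0 0 1;0 0 0 0 1"
}}

```text
clock: 7.9
position: [500.0, -168.4, 58.4]
ee_rot: [0.547, -0.447, -0.547, -0.449]
contact_force: [-2.0, 8.3, 5.4]
gripper_width: 29.1
```

```bash
python3 - <<'E'
from h import *
a0=np.arctan2(40,130);r=136.0
st=status.read_state();p=st["position"]
P=[]
for th in np.arange(0.1,1.31,.1):
    dx=-r*np.cos(a0+th)+r*np.cos(a0);dz=r*np.sin(a0+th)-r*np.sin(a0)
    P.append([*(p[:2]+jig(dx,0)-O),p[2]+dz])
plan(P)
E
```

```text
clk 7.90 pos [ 500.  -168.4   58.4] w 29.1 F [-2.   8.3  5.4] xaxis [ 0.002  0.002 -1.   ] jawyaw 1.770 j6 -1.35
[ 504.5 -167.5   71.2] -> [-12.8  -4.7  -0. ]
[ 510.3 -166.4   83.4] -> [-25.  -10.6  -0. ]
[ 517.3 -165.1   95. ] -> [-36.6 -17.7  -0.1]
[ 525.3 -163.5  105.8] -> [-47.4 -25.9  -0.1]
[ 534.4 -161.7  115.8] -> [-57.3 -35.2  -0.1]
[ 544.4 -159.7  124.8] -> [-66.3 -45.4  -0.2]
[ 555.3 -157.6  132.7] -> [-74.2 -56.5  -0.2]
[ 566.8 -155.4  139.5] -> [-81.  -68.3  -0.3]
[ 579.  -153.   145.1] -> [-86.5 -80.7  -0.4]
[ 591.7 -150.5  149.4] -> [-90.8 -93.6  -0.5]
[ 604.7 -148.   152.4] -> [ -93.8 -106.9   -0.5]
[ 617.9 -145.4  154. ] -> [ -95.4 -120.4   -0.6]
[ 631.3 -142.8  154.3] -> [ -95.7 -134.    -0.7]
```

Emit:
{"fn": "apply_moves", "kwargs": {
  "targets": "-6 -2 1 0 1;-13 -5 1 0 1;-19 -7.5 1 0 1;-25 -10.5 1 0 1;-31 -14 1 0 1;-36.5 -17.5 1 0 1;-42 -21.5 1 0 1;-47 -26 1 0 1;-52.5 -30.5 1 0 1;-57 -35 1 0 1"
}}

```text
clock: 8.73
position: [532.5, -161.8, 113.9]
ee_rot: [-0.546, 0.448, 0.548, 0.447]
contact_force: [-2.1, 2.1, -10.5]
gripper_width: 28.9
```

```bash
python3 - <<'E'
from h import *
s=get_image("scene")
crop(s,"s12.png",220,240,130,120,5)
a0=np.arctan2(40,130);r=136.0
q=np.array([*jig(-55,0)]);p=status.read_state()["position"]
u=np.array([np.cos(YAW),np.sin(YAW)])
# radius/angle from hinge using start TCP (500,-168.4,58.4)
dx=(p[:2]-[500,-168.4])@u;dz=p[2]-58.4
print(dx,dz,"theta",np.arctan2(40+dz,130-dx)-a0,np.hypot(40+dz,130-dx))
plan([])
E
```

```text
34.18094521437425 56.40207077278141 theta 0.48993227096175823 135.92148656224705
clk 8.78 pos [ 533.5 -161.6  114.8] w 28.9 F [-2.   4.4 -5.6] xaxis [-0.002  0.    -1.   ] jawyaw 1.770 j6 -1.37
```

View pics/s12.png

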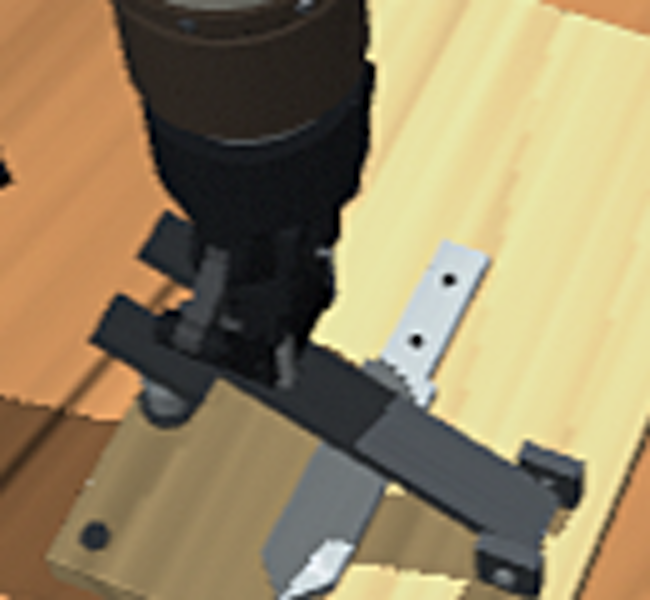

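Emit:
{"fn": "apply_moves", "kwargs": {
  "targets": "-5 -5 0 0 1;-9 -10 0 0 1;-17 -21 0 0 1;-24 -33 0 0 1;-29 -45.5 0 0 1;-33.5 -58.5 0 0 1;-36.5 -72 0 0 1;-37.5 -79 0 0 1;-38 -85 0 0 1;-38 -85 0 0 1"
}}

```text
clock: 9.62
position: [617.1, -144.9, 153.7]
ee_rot: [-0.547, 0.448, 0.548, 0.447]
contact_force: [-5.4, 3.6, -0.4]
gripper_width: 28.9
```

```bash
python3 - <<'E'
from h import *
s=get_image("scene")
crop(s,"s13.png",220,220,140,120,5)
a0=np.arctan2(40,130)
p=status.read_state()["position"]
u=np.array([np.cos(YAW),np.sin(YAW)])
dx=(p[:2]-[500,-168.4])@u;dz=p[2]-58.4
print(dx,dz,"theta",np.arctan2(40+dz,130-dx)-a0,np.hypot(40+dz,130-dx))
plan([])
E
```

```text
119.38629592343055 95.27211431794498 theta 1.1939959362105828 135.6878610129593
clk 9.67 pos [ 617.1 -144.9  153.7] w 28.7 F [-3.9  3.3 -2.7] xaxis [-0.001 -0.    -1.   ] jawyaw 1.771 j6 -1.40
```

View pics/s13.png

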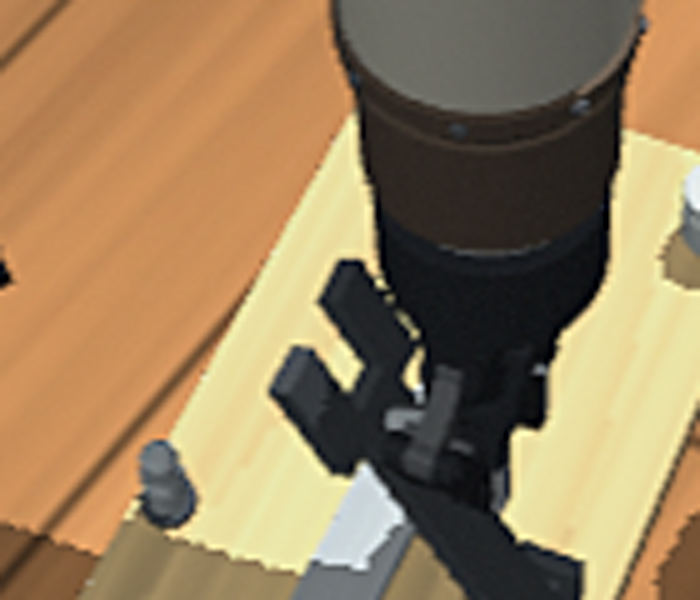

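Emit:
{"fn": "apply_moves", "kwargs": {
  "targets": "0 0 0 0 -0.2;0 0 0 0 -0.2;0 0 0 0 -0.2;-15 0 0 0 -0.2;-35 0 0 0 -0.2;-70 0 0 0 -0.2;-105 0 0 0 -0.2;-105 -10 0 0 -0.2"
}}

```text
clock: 10.33
position: [630.5, -144.9, 268.3]
ee_rot: [0.554, -0.444, -0.541, -0.451]
contact_force: [0.9, 0.3, 3.1]
gripper_width: 51.4
```

```bash
python3 - <<'E'
from h import *
s=get_image("scene");t=get_image("top")
crop(s,"s14.png",210,220,140,120,5);crop(t,"t14.png",285,175,150,110,5)
k=jig(0,85)
plan([[*k,255],[*k,90],[*k,23]],YAW)
E
```

```text
clk 10.43 pos [ 629.3 -143.4  260.7] w 51.4 F [-0.2 -0.8 -1.1] xaxis [ 0.009 -0.001 -1.   ] jawyaw 1.771 j6 -1.40
spin deg -89.6 other 90.4
[537.2 -76.6 255. ] -> [ 4.8 77.1 83.8]
[537.2 -76.6  90. ] -> [169.8  78.5  84.2]
[537.2 -76.6  23. ] -> [236.8  79.1  84.4]
```

View pics/s14.png

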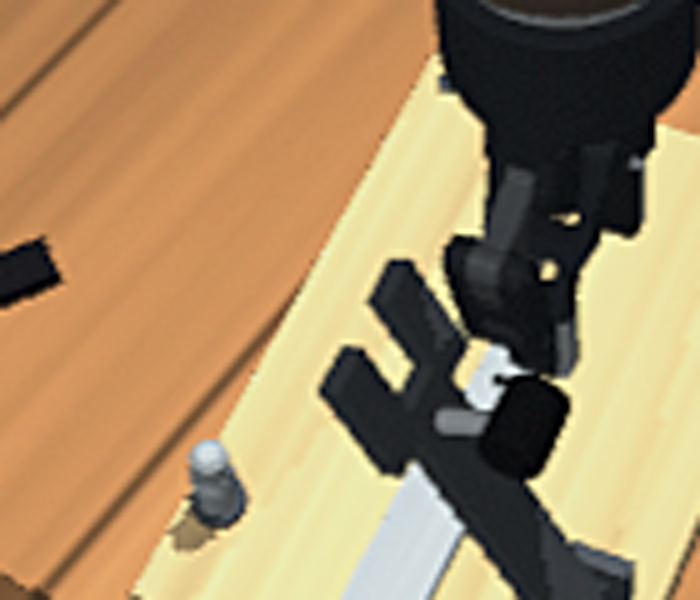

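View pics/t14.png

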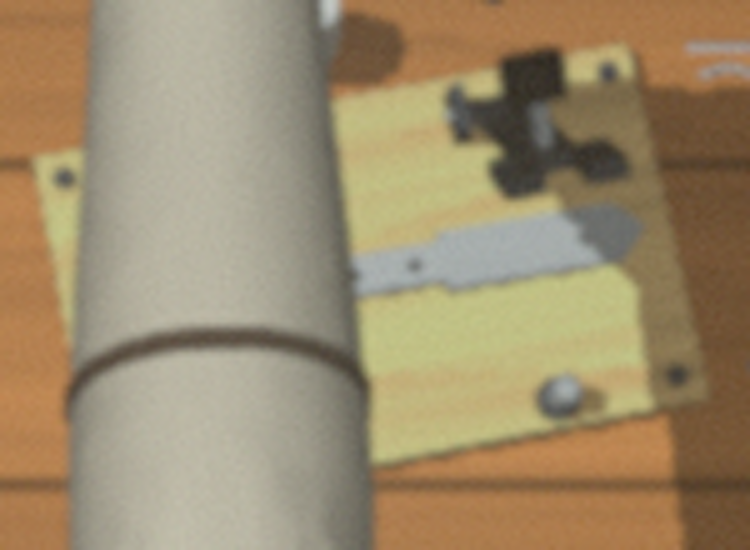

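```bash
python3 - <<'E'
from h import *
t=get_image("top");u=lambda a:np.array(a)/5+[285,175]-.4
R=np.array([[np.cos(YAW),-np.sin(YAW)],[np.sin(YAW),np.cos(YAW)]])
for a in([327,281],[645,230],[440,263],[415,265]):
    w=px2w(t,u(a),28)[:2];print(a,w,R.T@(w-O))
E
```

```text
[327, 281] [532.17512764 -51.61055756] [ -0.13940417 110.46719866]
[645, 230] [ 560.12722866 -221.66156697] [ -5.32275598 -61.78784079]
[440, 263] [ 542.02742598 -111.95380172] [-2.04410991 49.35462226]
[415, 265] [540.92506091 -98.60804777] [-0.56623793 62.66402689]
```

Emit:
{"fn": "apply_moves", "kwargs": {
  "targets": "0 77 84 -89.6 -0.2;0 77 84 -89.6 -0.2;0 77 84 -89.6 -0.2;20 77 84 -89.6 -0.2;45 78 84 -89.6 -0.2;70 78 84 -89.6 -0.2;100 78 84 -89.6 -0.2;130 78 84 -89.6 -0.2;150 78 84 -89.6 -0.2;160 78 84 -89.6 -0.2"
}}

```text
clock: 11.32
position: [531.0, -76.7, 93.2]
ee_rot: [-0.704, 0.041, 0.708, 0.04]
contact_force: [0.1, -0.4, 0.2]
gripper_width: 51.1
```

```bash
python3 - <<'E'
from h import *
k=jig(0,85)
plan([[*k,60],[*k,23]],YAW)
E
```

```text
clk 11.32 pos [531.  -76.7  93.2] w 51.1 F [ 0.1 -0.4  0.2] xaxis [-0.007 -0.001 -1.   ] jawyaw 3.026 j6 -0.27
spin deg -17.7 other 162.3
[537.2 -76.6  60. ] -> [33.1 -0.8 -6.4]
[537.2 -76.6  23. ] -> [70.1 -0.9 -6.7]
```

Emit:
{"fn": "apply_moves", "kwargs": {
  "targets": "0 0 0 -7 -0.2;10 0 0 -14 -0.2;20 0 0 -17.7 -0.2;25 0 0 -17.7 -0.2;25 0 0 -17.7 -0.2;25 0 0 -17.7 -0.2"
}}

```text
clock: 11.82
position: [533.4, -76.4, 71.6]
ee_rot: [-0.704, -0.066, 0.704, -0.066]
contact_force: [0.7, -0.2, -0.1]
gripper_width: 51.1
```

```bash
python3 - <<'E'
from h import *
k=jig(0,85)
plan([[*k,60],[*k,23]],YAW)
s=get_image("scene")
crop(s,"s15.png",240,220,130,120,5)
E
```

```text
clk 11.82 pos [533.4 -76.4  71.6] w 51.1 F [ 0.7 -0.2 -0.1] xaxis [-0.001 -0.    -1.   ] jawyaw -2.955 j6 0.03
spin deg -0.4 other 179.6
[537.2 -76.6  60. ] -> [11.6  0.9 -3.7]
[537.2 -76.6  23. ] -> [48.6  0.8 -3.8]
```

View pics/s15.png

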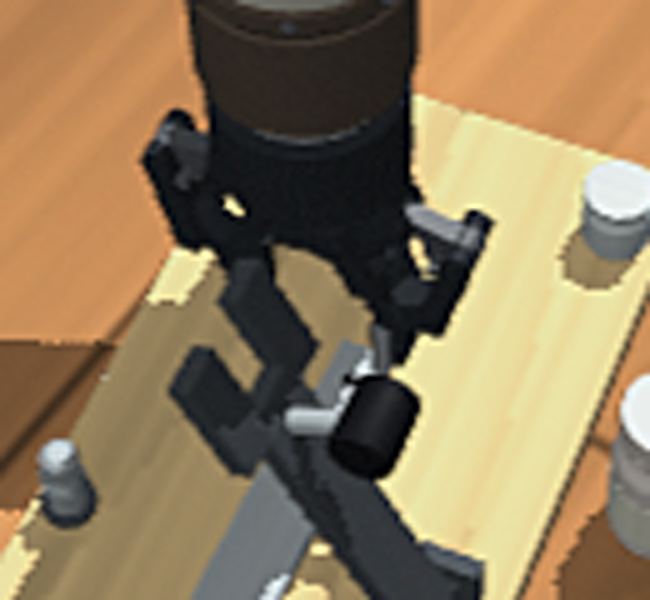

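Emit:
{"fn": "apply_moves", "kwargs": {
  "targets": "15 0.5 -4 0 -0.2;30 0.5 -4 0 -0.2;40 0.5 -4 0 -0.2;47 0.5 -4 0 -0.2;47 0.5 -4 0 -0.2;47 0.5 -4 0 0.2;47 0.5 -4 0 1;47 0.5 -4 0 1;47 0.5 -4 0 1;47 0.5 -4 0 1"
}}

```text
clock: 12.7
position: [538.4, -75.9, 26.0]
ee_rot: [0.705, 0.066, -0.703, 0.066]
contact_force: [-1.3, 0.7, 5.4]
gripper_width: 18.5
```

```bash
python3 - <<'E'
from h import *
plan([])
s=get_image("scene")
crop(s,"s16.png",240,220,130,120,5)
E
```

```text
clk 12.70 pos [538.4 -75.9  26. ] w 18.5 F [-1.3  0.7  5.4] xaxis [ 0.002  0.    -1.   ] jawyaw -2.954 j6 0.03
```

View pics/s16.png

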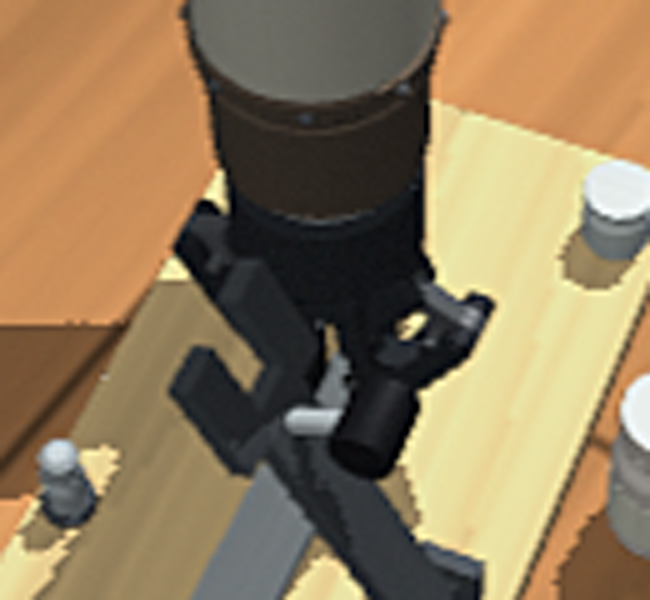

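Emit:
{"fn": "apply_moves", "kwargs": {
  "targets": "0 -4 0 0 1;0 -8 0 0 1;0 -14 0 0 1;0 -20 0 0 1;0 -28 0 0 1;0 -36 0 0 1;0 -44 0 0 1;0 -52 0 0 1;0 -60 0 0 1;0 -60 0 0 1"
}}

```text
clock: 13.58
position: [527.4, -16.0, 26.0]
ee_rot: [0.705, 0.067, -0.703, 0.067]
contact_force: [-0.1, 2.5, 7.1]
gripper_width: 18.6
```

```bash
python3 - <<'E'
from h import *
plan([])
s=get_image("scene")
crop(s,"s17.png",230,220,140,130,4.5)
E
```

```text
clk 13.58 pos [527.4 -16.   26. ] w 18.6 F [-0.1  2.5  7.1] xaxis [ 0.003  0.    -1.   ] jawyaw -2.952 j6 -0.09
```

View pics/s17.png

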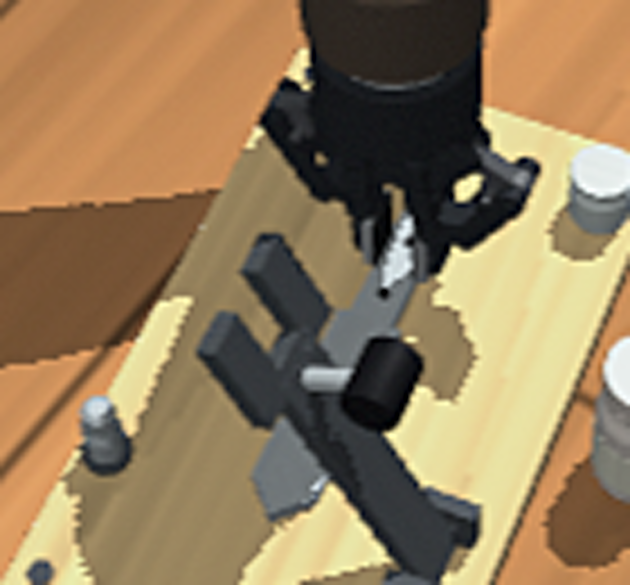

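Emit:
{"fn": "apply_moves", "kwargs": {
  "targets": "0 -6 0 0 1;0 -12 0 0 1;0 -20 0 0 1;0 -28 0 0 1;0 -35 0 0 1;0 -40 0 0 1;0 -40 0 0 1;0 -40 0 0 1"
}}

```text
clock: 14.3
position: [519.8, 23.0, 26.0]
ee_rot: [0.705, 0.067, -0.703, 0.067]
contact_force: [-1.2, 0.7, 7.2]
gripper_width: 18.6
```

```bash
python3 - <<'E'
from h import *
plan([])
s=get_image("scene")
crop(s,"s18.png",230,220,140,130,4.5)
E
```

```text
clk 14.30 pos [519.8  23.   26. ] w 18.6 F [-1.2  0.7  7.2] xaxis [ 0.002  0.001 -1.   ] jawyaw -2.953 j6 -0.17
```

View pics/s18.png

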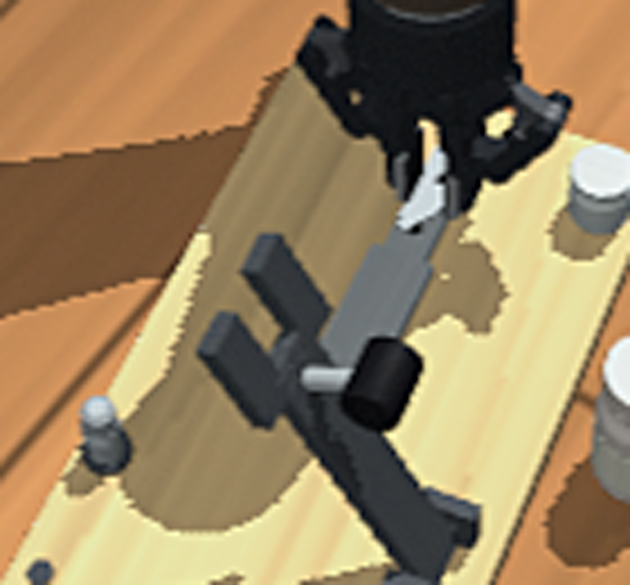

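Emit:
{"fn": "apply_moves", "kwargs": {
  "targets": "0 0 0 0 0.2;0 0 0 0 -0.2;0 0 0 0 -0.2;0 0 0 0 -0.2;-20 0 0 0 -0.2;-40 0 0 0 -0.2;-45 0 0 0 -0.2;-45 30 0 0 -0.2;-45 62 0 0 -0.2;-45 62 0 0 -0.2"
}}

```text
clock: 15.18
position: [530.7, -41.7, 69.5]
ee_rot: [-0.704, -0.065, 0.704, -0.065]
contact_force: [0.3, 0.1, -0.2]
gripper_width: 51.4
```

```bash
python3 - <<'E'
from h import *
s=get_image("scene");t=get_image("top")
k=jig(0,122)
plan([[*k,26],[*k,20]],YAW)
crop(s,"s19.png",230,220,140,130,4.5);crop(t,"t19.png",285,175,150,110,5)
E
```

```text
clk 15.28 pos [530.2 -39.6  69.3] w 51.3 F [-0.8 -0.5 -1. ] xaxis [-0.001  0.    -1.   ] jawyaw -2.956 j6 -0.05
spin deg -0.4 other 179.6
[530.1 -40.3  26. ] -> [43.3  0.6  0.2]
[530.1 -40.3  20. ] -> [49.3  0.6  0.2]
```

View pics/s19.png

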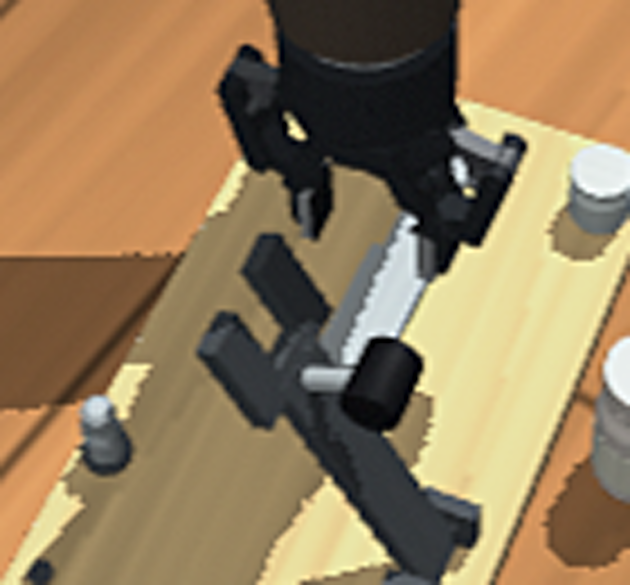

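View pics/t19.png

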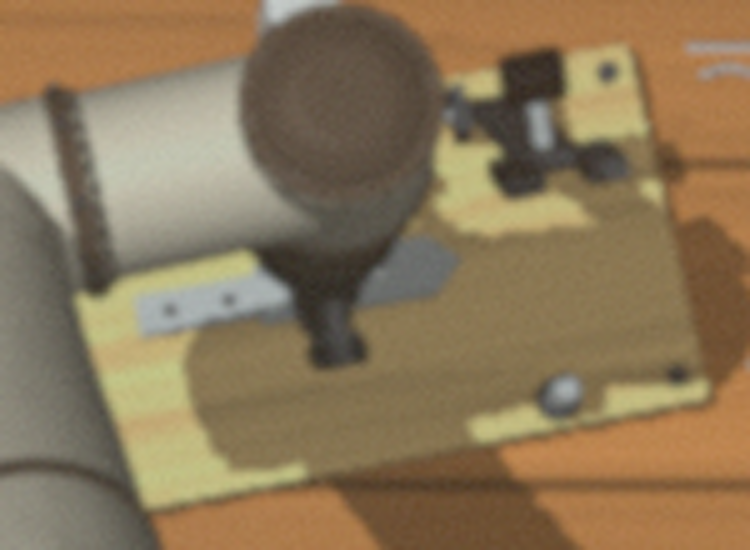

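Emit:
{"fn": "apply_moves", "kwargs": {
  "targets": "15 1 0 0 -0.2;30 1 0 0 -0.2;40 1 0 0 -0.2;46 1 0 0 -0.2;46 1 0 0 -0.2;46 1 0 0 0.2;46 1 0 0 1;46 1 0 0 1;46 1 0 0 1;46 1 0 0 1"
}}

```text
clock: 16.12
position: [531.2, -39.3, 24.8]
ee_rot: [0.704, 0.066, -0.703, 0.066]
contact_force: [-1.4, 2.7, 4.1]
gripper_width: 29.3
```

```bash
python3 - <<'E'
from h import *
s=get_image("scene")
plan([])
crop(s,"s20.png",230,220,140,130,4.5)
E
```

```text
clk 16.17 pos [531.2 -39.3  24.7] w 29.0 F [-2.4  3.   5.2] xaxis [ 0.001  0.    -1.   ] jawyaw -2.954 j6 -0.04
```

View pics/s20.png

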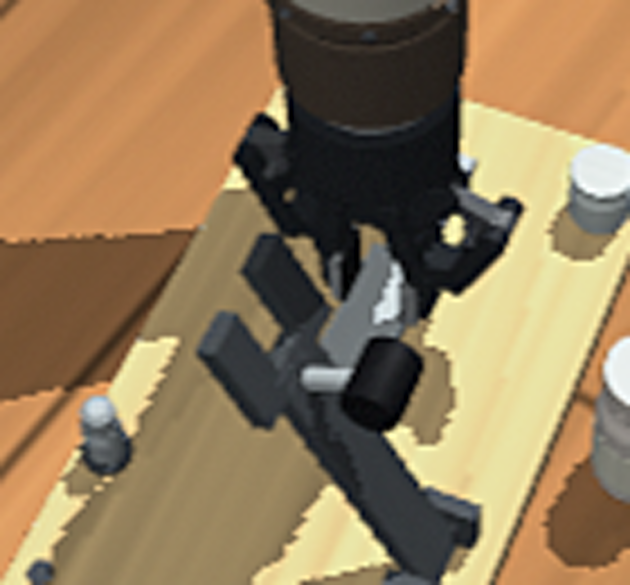

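Emit:
{"fn": "apply_moves", "kwargs": {
  "targets": "-4 0 0 0 1;-10 -3 0 0 1;-18 -8 0 0 1;-26 -14 0 0 1;-36 -22 0 0 1;-46 -30 0 0 1;-56 -40 0 0 1;-66 -50 0 0 1;-76 -60 0 0 1;-76 -60 0 0 1"
}}

```text
clock: 17.0
position: [520.9, 21.7, 102.8]
ee_rot: [0.706, 0.068, -0.702, 0.067]
contact_force: [0.4, -0.0, -2.9]
gripper_width: 29.0
```

```bash
python3 - <<'E'
from h import *
s=get_image("scene")
C=[547,329.5]
plan([[*C,110],[*C,75],[*C,37]],-0.055+np.pi/2)
crop(s,"s21.png",230,160,160,160,3.7)
E
```

```text
clk 17.05 pos [520.4  20.9 101.7] w 29.1 F [ 0.5  0.6 -3.9] xaxis [ 0.003  0.001 -1.   ] jawyaw -2.952 j6 -0.16
spin deg -76.0 other 104.0
[547.  329.5 110. ] -> [  -7.9 -298.   -84.4]
[547.  329.5  75. ] -> [  27.1 -298.   -84.3]
[547.  329.5  37. ] -> [  65.1 -298.   -84.2]
```

View pics/s21.png

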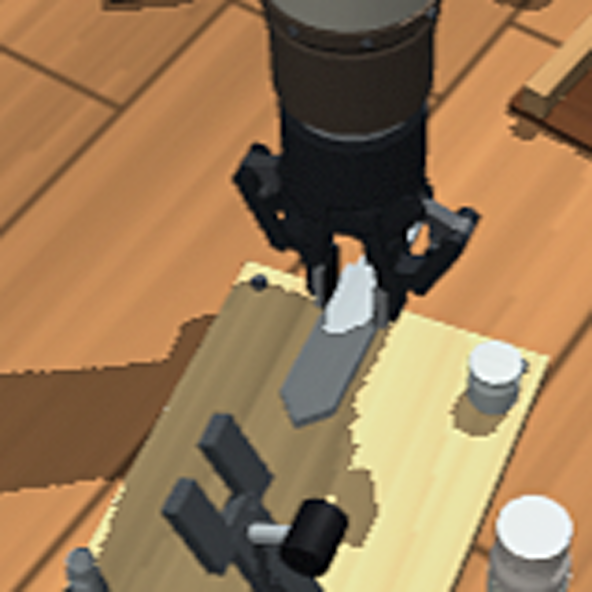

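Emit:
{"fn": "apply_moves", "kwargs": {
  "targets": "-10 -15 -4 -5 1;-10 -40 -11 -12 1;-10 -70 -20 -19 1;-10 -100 -28 -26 1;-10 -130 -37 -33 1;-10 -160 -45 -40 1;-10 -190 -54 -47 1;-10 -220 -62 -54 1;-10 -250 -70 -61 1;-10 -280 -79 -68 1"
}}

```text
clock: 17.88
position: [544.1, 310.2, 109.0]
ee_rot: [-0.544, -0.45, 0.546, -0.45]
contact_force: [0.1, -0.2, -2.9]
gripper_width: 28.8
```

Emit:
{"fn": "apply_moves", "kwargs": {
  "targets": "0 0 0 -4 1;0 0 0 -8 1;0 0 0 -8 1;0 0 0 -8 1"
}}

```text
clock: 18.22
position: [544.4, 308.8, 109.0]
ee_rot: [-0.514, -0.485, 0.515, -0.485]
contact_force: [-1.0, 0.4, -3.6]
gripper_width: 28.9
```

```bash
python3 - <<'E'
from h import *
s=get_image("scene");t=get_image("top")
C=[547,329.5]
plan([[*C,70],[*C,37]],-0.055+np.pi/2)
crop(s,"s22.png",330,100,150,130,4.5);crop(t,"t22.png",150,150,110,110,5)
E
```

```text
clk 18.32 pos [544.7 308.6 109.5] w 28.9 F [ 0.2  1.  -3.5] xaxis [-0.001 -0.001 -1.   ] jawyaw -1.629 j6 0.74
spin deg -0.2 other 179.8
[547.  329.5  70. ] -> [ 39.5   1.1 -21.1]
[547.  329.5  37. ] -> [ 72.5   1.1 -21.1]
```

View pics/s22.png

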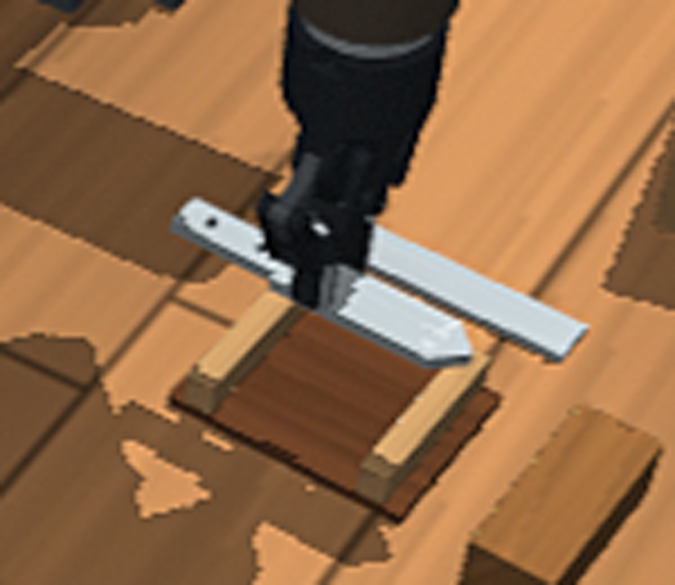

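View pics/t22.png

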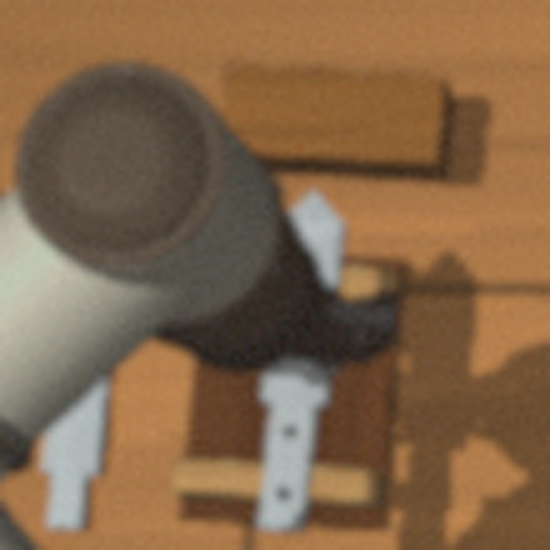

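Emit:
{"fn": "apply_moves", "kwargs": {
  "targets": "8 1 -8 0 1;20 1 -16 0 1;35 1 -21 0 1;50 1 -21 0 1;60 1 -21 0 1;66 1 -21 0 1;70 1 -21 0 1;71.5 1 -21 0 1;71.5 1 -21 0 1"
}}

```text
clock: 19.07
position: [547.3, 330.1, 38.4]
ee_rot: [0.514, 0.486, -0.514, 0.486]
contact_force: [-0.1, 0.1, -3.3]
gripper_width: 28.4
```

```bash
python3 - <<'E'
from h import *
s=get_image("scene");t=get_image("top")
plan([])
crop(s,"s23.png",340,110,150,130,4.5);crop(t,"t23.png",150,150,110,110,5)
E
```

```text
clk 19.17 pos [547.6 330.4  39.2] w 29.0 F [ 0.1 -0.3 -3.2] xaxis [ 0.001  0.001 -1.   ] jawyaw -1.627 j6 0.72
```

View pics/s23.png

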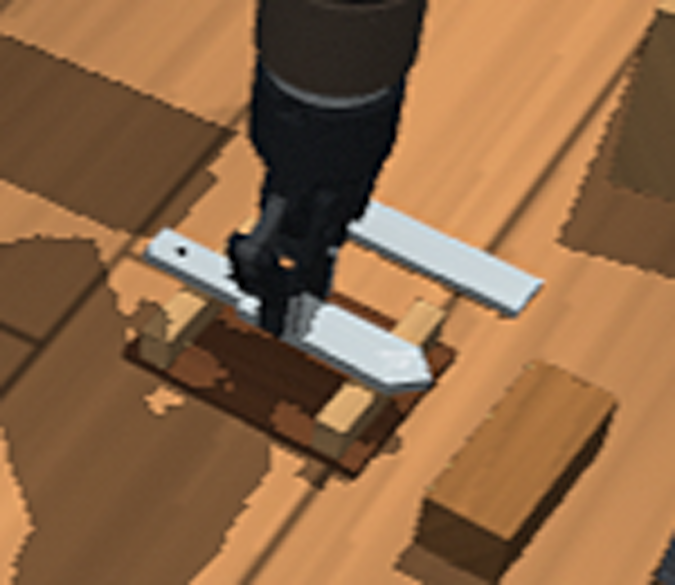

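View pics/t23.png

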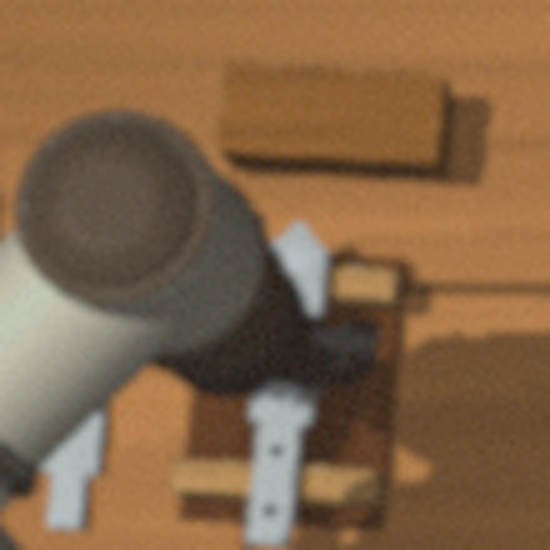

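Emit:
{"fn": "apply_moves", "kwargs": {
  "targets": "1.5 0 0 0 1;3 0 0 0 1;3 0 0 0 1;3 0 0 0 1"
}}

```text
clock: 19.5
position: [547.7, 330.5, 36.8]
ee_rot: [0.515, 0.486, -0.513, 0.486]
contact_force: [-0.3, -0.4, 4.3]
gripper_width: 28.7
```

Emit:
{"fn": "apply_moves", "kwargs": {
  "targets": "0 0 0 0 0.2;0 0 0 0 -0.1;0 0 0 0 -0.2;0 0 0 0 -0.2;0 0 0 0 -0.2;-15 0 0 0 -0.2;-40 0 0 0 -0.2;-80 0 0 0 -0.2;-120 0 0 0 -0.2;-150 0 0 0 -0.2"
}}

```text
clock: 20.33
position: [548.0, 330.4, 189.0]
ee_rot: [0.515, 0.485, -0.513, 0.486]
contact_force: [1.2, 0.4, 0.4]
gripper_width: 51.2
```

Emit:
{"fn": "apply_moves", "kwargs": {
  "targets": "-10 -30 0 0 -0.2;-20 -60 0 0 -0.2;-30 -100 0 0 -0.2;-30 -130 0 0 -0.2;-30 -150 0 0 -0.2;-30 -150 0 0 -0.2;-30 -150 0 0 -0.2"
}}

```text
clock: 20.92
position: [396.8, 338.8, 216.1]
ee_rot: [0.514, 0.486, -0.513, 0.486]
contact_force: [0.2, -0.3, 0.3]
gripper_width: 51.1
```

```bash
python3 - <<'E'
from h import *
s=get_image("scene");t=get_image("top")
plan([])
cv2.imwrite("pics/s24.png",s["img"][:,:,::-1]);crop(t,"t24.png",150,150,110,110,5)
E
```

```text
clk 21.02 pos [398.  338.8 215.6] w 51.3 F [ 0.5  0.1 -0.5] xaxis [ 0.001  0.    -1.   ] jawyaw -1.627 j6 0.50
```

View pics/s24.png

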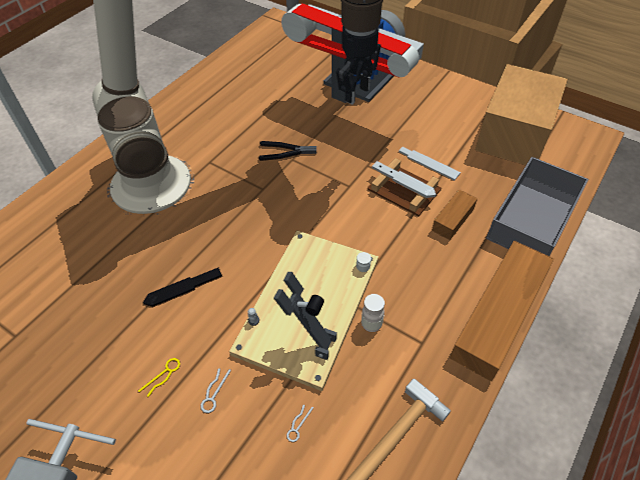

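View pics/t24.png

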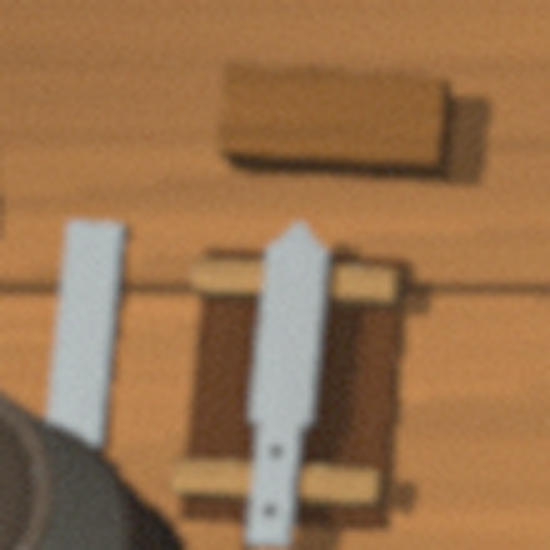

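```bash
python3 - <<'E'
from h import *
t=get_image("top");u=lambda a:np.array(a)/5+[150,150]-.4
a=px2w(t,u([299,221]),40);b=px2w(t,u([269,543]),40)
c=b+(a-b)*90/176
print(c.round(1),"len",np.linalg.norm(a-b),"yaw",np.arctan2(*(a-b)[[1,0]]),"rest top-view centre 545,331")
print(status.read_state()["contact_force"].round(1)); job.job_done()
E
```

```text
[545.2 329.8  40. ] len 174.7178377838044 yaw -0.05480884454538976 rest top-view centre 545,331
[-0.  -0.7 -0.6]
the job is handed in; nothing more can be done
```

I finished all the steps and handed the job in at about 21 s of the 59 s allowed; hand-in reports no verdict.

- **Clip:** I drew it level out of the pin towards the jig's -y, set it on the bench and let go. The last picture shows it lying flat.
- **Bar:** I lifted it by the knob to about 1.19 rad, worked out from the path of the tool. It was still up in the last picture.
- **Blank:** I slid it about 100 mm by the tang, let go, took it again by the middle and laid it across both rails.

**Last checks:**
- The blank's centre, measured from the top picture, is about 1 mm from the rest's centre, and its yaw of -0.055 rad matches the rest's.
- The wrist force is about zero, and the arm stands clear.
- The jar, block, tin, spare clip and offcut look unmoved.

**Disagreements:**
- The two cameras placed the jig and the rest about 4–7 mm apart, so I used positions between the two.
- The finger opening read 3–5 mm less than the nominal widths of the clip loop, tang and blade. The cause is probably the grip being near the fingertips, and nothing slipped.

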